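# Strap a waste coupling down in its two-stud pipe bracket

### The arm

A 7-joint arm with a two-finger parallel gripper is mounted at the origin on the work surface. World frame = base frame: x ahead of the robot, y to its left, z up, the work surface at z = 0. Lengths are in m, angles in degrees, forces in N, time in s.
With the tool pointing down it reaches from about 0.425 to 0.875 m from the base axis. Payload 4.7 kg.
Tool frame: the origin (TCP) lies midway between the tips of the shut fingers; the grasp point (between the pads) lies 19 mm behind it; z points along the fingers, y is the direction in which the jaws open and shut (so a half turn about z gives the same grasp; the last joint's range is limited). The gripper opens to 87 mm and grips with 3 to 60 N. Pads are 19 mm wide; open, the fingers measure 117 mm over their backs; the gripper's body (75 mm by 190 mm) begins 51 mm behind the grasp point.
Start: joints at [-73.963, 18.392, -4.016, 83.108, 1.295, 78.541, -3.26], TCP at [0.171, 0.627, 0.223] pointing down, gripper open.
Joint ranges: [-163.93, 163.93], [-17.29, 119.83], [-79.2, 71.16], [3.27, 140.29], [-89.18, 269.18], [5.43, 117.66], [-154.24, 154.24]. Speed limits (degrees/s): [147.25, 147.25, 180, 180, 180, 180, 180].

### API

Orientations are given as [roll, pitch, yaw] about the fixed x, y, z axes, in that order (R = Rz(yaw) Ry(pitch) Rx(roll)).
In Python, from cell import env gives the robot as it stands. The module is installed in compiled form; this text tells all that it offers.
- The arm moves only by the tool servo_tool, never from a script. Its argument "plan" is a list of rows, each a list of 3 entries, a list of its own where there are three numbers: the opening, from 0 (shut) to 1 (fully open), then the shift along the tool's x, y, z in cm, then the turn, a rotation vector about the tool's x, y, z in degrees. A call has 1 to 20 rows; each row shifts and turns the pose as measured when the row begins, along the tool's axes as they then stand; what a row does not reach is not made up. A row lasts 1/12 s, in which the tool goes at most 41.7 mm and 7.16 degrees, less where a joint would pass 70% of its speed; a pose out of reach is approached as far as the arm can. A call is refused whole if a number of a shift passes 4.17 or a number of a turn 7.16, either way. A call with a gripper value outside its range is refused whole. The fingers move at their own pace and stop on an object; "force" is the grip in N (left out, the last holds). Time passes only in rows, so rows that do not move let the fingers close. It gives the time, the measured TCP pose, the force and the opening at its end, in the units of the state.
- env.get_obs(): the state, without advancing time (a new reading comes with each control period).
- env.read_camera(name): name is "side" or "top"; returns a dict with "image" (384x512x3 uint8, blue, green, red), "fx", "fy", "cx", "cy" (pixels), "rvec" (rotation vector, rad) and "tvec" (3), from world to camera coordinates, as OpenCV has them. Camera axes: x right, y down, z forward; pixel columns grow to the right and rows downward; lengths in m; the calibration is good to about 2 mm. A picture is of the moment at which its call begins. There is no depth.
- env.sign_off(): hands the job in, once; it reports no verdict.
The state is a dict: "time_s": time; "qpos": joint angles; "joint_velocities": joint speeds; "effort": joint torques, N m; "tool_pos": TCP position; "tool_rot": TCP orientation; "force": force on the tool from outside, world axes, zero at the start; "wrist_torque": the same for the moment, N m; "grip_width": finger opening in m.
Only numpy, scipy, OpenCV 4.12 (cv2) and the standard library are available. Lean on these libraries where they do the work, as an engineer would, in place of code of your own. Each camera call takes 0.05 s, during which the arm holds its last target. There are 200 camera calls.

### The job

Lay the plastic pipe coupling in the notches of the clamped aluminium bracket. Draw the aluminium saddle strap out of the low rack and lay it flat on the shelf, so that you can take it again by its raised middle; then lower it gently and level over both studs, across the coupling, until both ears are fully home on their shoulders, ready for the nuts, and let go. Leave the sprayer, the steel cup and the drain stopper where they stand.

Things in the scene. Friction and masses are not known exactly. Their poses are not given: they have to be found in the camera images.
- coupling: Loose plastic pipe coupling, 0.11 kg: grey tube 32 mm in diameter, 148 mm long, with a white eight-sided nut (44 mm across flats, 24 mm long) centred 48 mm either side of the middle; the 72 mm of bare tube between the nuts is the grip. Lies on the nuts' flats. Origin on the axis at mid length, 22 mm above the shelf; y along the tube. Ends alike.
- strap: Loose saddle strap of bent aluminium bar, 170 mm long (x), 40 mm wide (y), 7 mm thick, 0.21 kg: two flat ears and a raised middle. Origin at mid length and width, level with the ears' undersides; z up; a half turn about z changes nothing. Holes of 12 mm at x = +-70, y = 0. Starts right way up on the rack's lower board, 14 mm above the shelf, with one ear sticking out 45 to 53 mm.
- crown (a point): Centre of the top of the strap's square-cornered raised middle, 33 mm above the strap's origin (26 mm above the tops of the ears). The middle's outer side faces are at x = +-25 mm of the strap (50 mm apart, 40 mm wide): the grip for lowering it. Under it is a space 36 mm wide and 26 mm high for the pipe. Axes as the strap's.
- rack: Fixed low rack of pale wood, 200 mm (x) by 140 mm (y): lower board with its top 14 mm above the shelf, upper board from 53 to 62 mm above the shelf, side walls at the x ends; a carton on its back half reaches 100 mm. Origin at the centre of its underside, on the shelf; z up. The strap's raised middle starts beneath the upper board, out of reach from above.
- rack_edge (a point): Middle of the rack's open front edge, on the lower board (14 mm above the shelf), 70 mm from the rack's origin towards its -y. The strap lies across this edge, within 35 mm of this point along the edge, square to it within 0.12 rad, and is drawn out along the rack's -y.
- bracket: Fixed pipe bracket: wooden foot (110 mm to -x, 140 mm to +x, 124 mm wide) carrying an aluminium U channel along x. Cheeks from x = -95 to +95, y = +-24 to +-29 mm, 71 mm high above the shelf; channel floor at 35 mm. A screw clamp, up to 103 mm high, holds it at x = 100 to 152 mm. Origin midway between the studs, on the shelf; z up.
- seat (a point): Where the strap's origin comes when home: midway between the studs, level with their shoulders, 56 mm above the shelf. Axes as the bracket's. The strap lies along x, either way round, between the cheeks with 4 mm to spare either side, ears on the shoulders, holes over the studs.
- cradle (a point): Where the coupling's middle comes when it lies in the bracket: 64 mm above the shelf. Axes as the bracket's. Each cheek has here a notch 36 mm wide in x, open above, sloping in below to centre the tube; the tube lies along y, a nut outside each cheek, with about 7 mm of endwise play either way.
- stud_front (a point): Tip of the upright steel stud at x = -70 mm of the bracket, 76 mm above the shelf. Stud 10 mm in diameter, its last 6 mm tapering; it stands on a shoulder sleeve of 20 mm diameter whose top is 56 mm above the shelf.
- stud_back (a point): Tip of the other, equal stud, at x = +70 mm of the bracket, next to the screw clamp.
- sprayer: Grey trigger sprayer bottle, 72 mm in diameter, 217 mm tall, standing loose; origin at the centre of its foot. To be left alone.
- cup: Empty stainless steel cup, 72 mm across the rim, 85 mm tall, standing loose; origin at the centre of its foot. To be left alone.
- stopper: Dark silicone drain stopper, 52 mm in diameter, 38 mm tall, loose; origin at the centre of its underside. To be left alone.
There are look-alikes about, which are no part of the job. What is shaped like the coupling but red is not meant.

How it is judged:
By the outcome, as a careful person would: the job done as asked, in the order asked, and still so for the second after the job is handed in, with the robot touching nothing.
It also fails if it takes over 59 s, if anything falls off the work surface, if the arm or the gripper's body presses on something with over 40 N, if the wrist force passes 120 N, or if a joint passes its speed limit or range.

## Working session

There is one attempt and no reset: what is moved stays moved. The work goes in short steps, Python scripts to look and compute and a tool call to move; the robot and the scene stay as the last step left them, time stands still between calls to the robot, and variables do not carry over. Pictures are saved under pics/ and viewed, about 8 in all and at most 12, crops included, and the job is handed in when it is done.

Besides the shell and the picture viewer there is one more tool, called after ">>>" by a JSON object that holds its "fn" and its "kwargs", one argument or row to a line. servo_tool: Moves the arm, as the interface text tells. Its arguments: {"type":"object","properties":{"plan":{"type":"array"},"force":{"type":"number"}},"required":["plan"]}

```bash
mkdir -p pics
cat > h.py <<'E'
import numpy as np, cv2
from cell import env
from scipy.spatial.transform import Rotation as R
def cam(n):
    d=env.read_camera(n); d['R']=cv2.Rodrigues(np.array(d['rvec'],float))[0]; d['t']=np.array(d['tvec'],float).ravel(); return d
def ray(d,u,v):
    c=-d['R'].T@d['t']; k=d['R'].T@np.array([(u-d['cx'])/d['fx'],(v-d['cy'])/d['fy'],1]); return c,k
def onz(d,u,v,z):
    c,k=ray(d,u,v); return c+k*(z-c[2])/k[2]
def proj(d,p):
    q=d['R']@np.array(p,float)+d['t']; return np.array([d['fx']*q[0]/q[2]+d['cx'],d['fy']*q[1]/q[2]+d['cy']])
E
python3 - <<'E'
from h import *
for n in('top','side'):
    d=cam(n); cv2.imwrite(f'pics/{n}0.png',cv2.resize(d['image'],(800,600),interpolation=cv2.INTER_CUBIC)); cv2.imwrite(f'pics/{n}0raw.png',d['image'])
    print(n,-d['R'].T@d['t'],d['R'][2],d['fx'],d['cx'],d['cy'])
print(env.get_obs())
E
```

```text
top [ 0.44678704 -0.02143937  1.10752702] [ 8.00205513e-02  3.58357263e-04 -9.96793150e-01] 374.02658192879187 257.924202211 191.96064331949793
side [0.39809083 0.50901761 0.78608844] [ 0.16145293 -0.5958566  -0.78669426] 356.3933394681913 255.16533989092412 187.8406314457679
{'time_s': 0.1, 'qpos': array([-73.96298498,  18.43530171,  -4.01489668,  83.16946281,
         1.29496155,  78.54221277,  -3.2615663 ]), 'joint_velocities': array([ 0.02077239, -0.14001682, -0.01900178, -0.27700672, -0.03375397,
        0.05592352,  0.08420495]), 'effort': array([ 2.63624552e-04, -4.92568803e+01, -4.05470403e-01, -3.13403070e+01,
       -6.41259528e-02,  3.94364214e-02,  6.60993760e-05]), 'tool_pos': array([0.17066129, 0.62666008, 0.22155168]), 'tool_rot': array([-1.79898255e+02,  5.77873167e-03,  1.64770443e+02]), 'force': array([ 0.35196428, -0.17261891,  0.12617466]), 'wrist_torque': array([ 0.01399092, -0.00217121, -0.00053211]), 'grip_width': 0.08744185285727075}
```

View pics/top0.png

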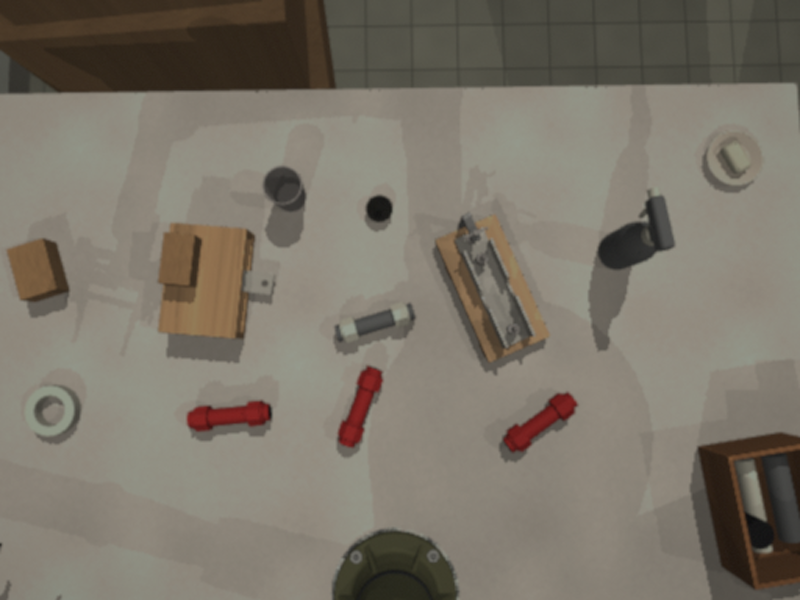

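View pics/side0.png

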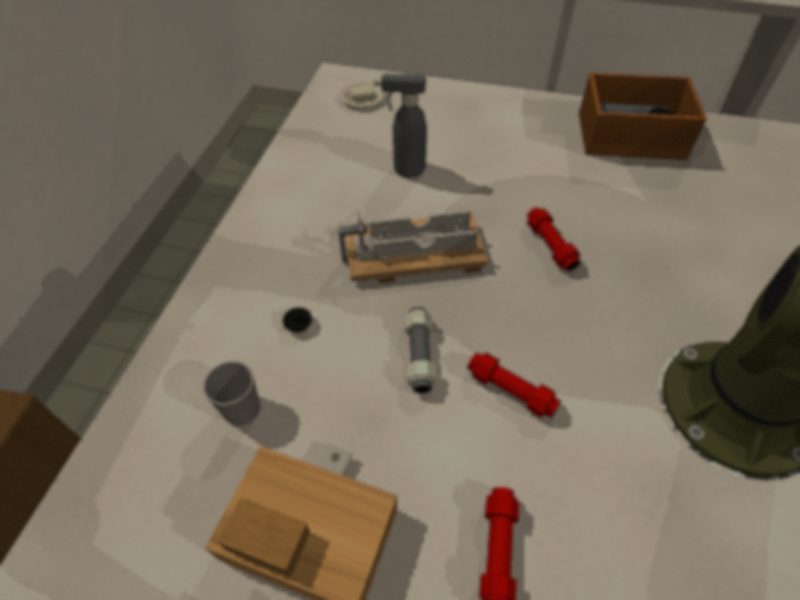

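The top view (800x600 picture) shows the rack at (205,280) with the strap ear and hole at (262,284). The grey coupling is at (375,323), the bracket at (492,290) with its clamp at the upper left, near (470,225), the cup at (284,188), the stopper at (378,208) and the sprayer at (630,245). The side view agrees.

Run:
```python
from h import *
a=cv2.imread('pics/top0raw.png'); s=cv2.imread('pics/side0raw.png')
def crop(i,x,y,w,h,k): return cv2.resize(i[y:y+h,x:x+w],None,fx=k,fy=k,interpolation=cv2.INTER_CUBIC)
c=np.zeros((600,800,3),np.uint8)
p=crop(a,275,132,80,105,5); c[:525,:400]=p
p=crop(a,150,165,30,30,6); c[:180,400:580]=p
p=crop(s,215,130,100,50,4); c[200:400,400:800]=p
p=crop(s,190,270,60,45,4); c[400:580,400:640]=p
cv2.imwrite('pics/crop0.png',c)
d=cam('top')
h=cv2.cvtColor(d['image'],cv2.COLOR_BGR2HSV)
# coupling
sub=d['image'][185:225,205:275].astype(int); 
print(d['image'][207,212],d['image'][206,240],d['image'][195,215],d['image'][180,168],d['image'][182,150],d['image'][200,150])
```

```text
[125 136 144] [79 81 80] [134 146 149] [83 91 95] [ 79 112 143] [ 75 107 136]
```

View pics/crop0.png

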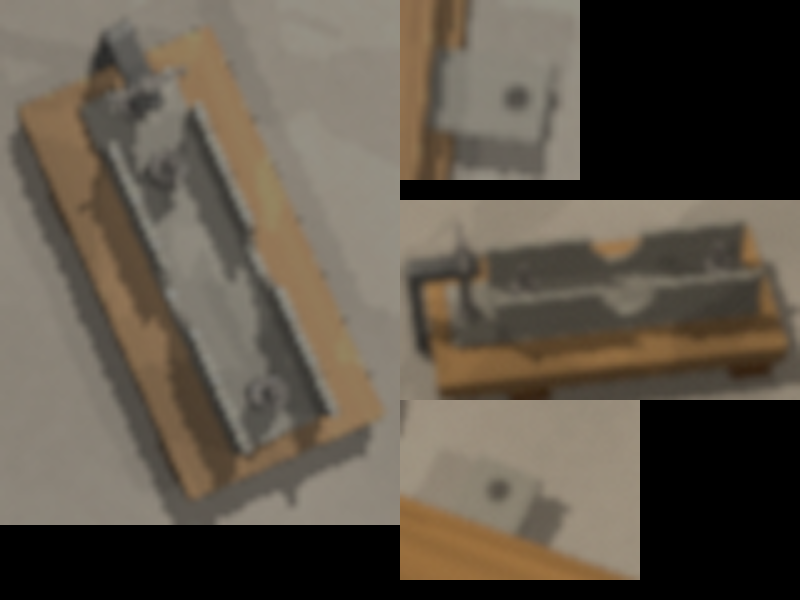

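Run:
```python
from h import *
T=cam('top');S=cam('side')
def tp(x,y,z): return onz(T,275+x/5-.4,132+y/5-.4,z)
def sp(x,y,z): return onz(S,215+(x-400)/4-.4,130+(y-200)/4-.4,z)
L1,R1,R2=tp(245,452,.071),tp(330,412,.071),tp(190,108,.071)
print('near L,R, far R',L1,R1,R2)
sb,sf=tp(162,178,.056),tp(262,395,.056); print('studs',sb,sf,(sb+sf)/2,np.linalg.norm(sb-sf),np.degrees(np.arctan2(*(sb-sf)[1::-1])))
C=[tp(*p,.035) for p in((20,105),(210,28),(382,412),(195,502))]; print('foot',C,[np.linalg.norm(C[i]-C[i-1]) for i in range(4)])
print('side studs',sp(712,262,.06),sp(520,280,.06))
print('notch',tp(262,260,.071),tp(175,300,.071))
print('ear hole top',onz(T,150+(516-400)/6-.4,165+98/6-.4,.021),'side',onz(S,190+(498-400)/4-.4,270+(490-400)/4-.4,.021))
for n,(x,y) in(('ul',(555,62)),('lr',(547,146)),('edge u',(448,52)),('edge l',(440,132))): print('ear',n,onz(T,150+(x-400)/6-.4,165+y/6-.4,.021))
for d,b in((T,(210,188,60,38)),(S,(250,190,40,65))):
    x,y,w,h=b; im=d['image'][y:y+h,x:x+w]; hs=cv2.cvtColor(im,cv2.COLOR_BGR2HSV)
    m=((hs[...,1]<30)&(hs[...,2]<110)).astype(np.uint8)
    n,l,st,ce=cv2.connectedComponentsWithStats(m)
    for i in range(1,n):
        if st[i,4]>15: 
            c=np.argwhere(l==i)[:,::-1].astype(np.float32); print(b,st[i],ce[i]+[x,y],cv2.minAreaRect(c))
    # bright nuts
    g=cv2.cvtColor(im,cv2.COLOR_BGR2GRAY); print('medians',np.median(g),g.max())
    m=((hs[...,2]>np.median(hs[...,2])+12)|(hs[...,1]<14)&(hs[...,2]>110)).astype(np.uint8)
    n,l,st,ce=cv2.connectedComponentsWithStats(m)
    for i in range(1,n):
        if st[i,4]>10: print('nut',st[i],ce[i]+[x,y])
```

```text
near L,R, far R [ 0.44441253 -0.2013522   0.071     ] [ 0.46585774 -0.2489579   0.071     ] [ 0.63698216 -0.17571497  0.071     ]
studs [ 0.59980239 -0.16108787  0.056     ] [ 0.47615989 -0.21436221  0.056     ] [ 0.53798114 -0.18772504  0.056     ] 0.13463144028380575 23.30995468654304
foot [array([ 0.64664885, -0.08251069,  0.035     ]), array([ 0.69052962, -0.19387079,  0.035     ]), array([ 0.46613447, -0.28661522,  0.035     ]), array([ 0.41628128, -0.178327  ,  0.035     ])] [np.float64(0.24949946204841494), np.float64(0.11969375707364982), np.float64(0.24280591460132), np.float64(0.11921274002785139)]
side studs [ 0.48201361 -0.21690747  0.06      ] [ 0.61035506 -0.16689879  0.06      ]
notch [ 0.55084184 -0.21369104  0.071     ] [ 0.52912967 -0.16471903  0.071     ]
ear hole top [0.56972725 0.23855892 0.021     ] side [0.57034419 0.23674384 0.021     ]
ear ul [0.58713485 0.2196438  0.021     ]
ear lr [0.54605871 0.22334001 0.021     ]
ear edge u [0.59273209 0.27187934 0.021     ]
ear edge l [0.55357613 0.27543748 0.021     ]
(210, 188, 60, 38) [50  6  6 13 38] [262.57894737 1
[... 385 characters left out ...]
06), (10.767128944396973, 4.201806545257568), 66.80140686035156)
medians 131.0 154
nut [42 10  7  6 28] [254.71428571 200.28571429]
nut [ 9 19  8  7 40] [222.8 210.2]
(250, 190, 40, 65) [ 13  19  11  22 209] [268.11004785 219.32057416] ((18.0, 29.5), (21.0, 10.0), 90.0)
(250, 190, 40, 65) [14 53 12  7 46] [269.76086957 245.47826087] ((19.596153259277344, 55.519229888916016), (10.78638744354248, 5.883484840393066), 11.309932708740234)
medians 130.0 159
nut [13 10  8  6 31] [266.41935484 202.4516129 ]
nut [32 25  8 13 65] [286.06153846 221.10769231]
nut [15 42  8  7 48] [268.625      234.97916667]
nut [34 45  6 20 56] [287.23214286 243.5       ]
nut [ 0 56  5  9 35] [251.71428571 250.85714286]
```

```bash
cat >> h.py <<'E'
def tri(T,a,S,b):
    c1,k1=ray(T,*a);c2,k2=ray(S,*b); A=np.stack([k1,-k2],1); s=np.linalg.lstsq(A,c2-c1,rcond=None)[0]
    p,q=c1+k1*s[0],c2+k2*s[1]; return (p+q)/2,np.linalg.norm(p-q)
def to(p,yaw):
    """remaining move to TCP p, tool down, yaw deg: in tool axes (cm) and rotvec"""
    o=env.get_obs(); M=R.from_euler('xyz',o['tool_rot'],degrees=True); G=R.from_euler('xyz',[180,0,yaw],degrees=True)
    print('t',o['time_s'],'pos',np.round(o['tool_pos'],4),'rot',np.round(o['tool_rot'],2),'F',np.round(o['force'],1),'w',round(o['grip_width'],4))
    print('shift cm',np.round(M.inv().apply(np.array(p)-o['tool_pos'])*100,2),'in goal axes',np.round(G.inv().apply(np.array(p)-o['tool_pos'])*100,2),'turn',np.round((M.inv()*G).as_rotvec(degrees=True),2))
E
python3 - <<'E'
from h import *
T=cam('top');S=cam('side')
a,b=onz(T,262.6,199.2,.022),onz(T,216.4,213.5,.022); print('ends',a,b,np.linalg.norm(a-b),(a+b)/2)
a,b=onz(T,254.7,200.3,.04),onz(T,222.8,210.2,.04); print('nuts',a,b,np.linalg.norm(a-b),(a+b)/2,np.degrees(np.arctan2((a-b)[1],(a-b)[0])))
print('tube',tri(T,(239.5,206.2),S,(267.9,219.2)), onz(T,239.5,206.2,.03),onz(S,267.9,219.2,.034))
a,b=onz(S,266.4,202.5,.04),onz(S,268.6,235,.04); print('side nuts',a,b,(a+b)/2,np.degrees(np.arctan2((a-b)[1],(a-b)[0])))
print('cup rim',onz(T,284*.64,182*.64,.085),'stopper',onz(T,378*.64,208*.64,.03))
for p in((255,232),(238,338)): print('rack front',onz(T,p[0]*.64,p[1]*.64,.062))
to((.493,.015,.2),107)
E
```

```text
ends [ 0.51264267 -0.03436774  0.022     ] [0.47286976 0.10011521 0.022     ] 0.14024103864511198 [0.49275622 0.03287373 0.022     ]
nuts [ 0.50869553 -0.01153162  0.04      ] [0.48160112 0.07980402 0.04      ] 0.09526964463590229 [0.49514832 0.0341362  0.04      ] -73.4771881218171
tube (array([0.49405932, 0.03227377, 0.04017368]), np.float64(0.0033697145952824195)) [0.49282122 0.03256592 0.03      ] [0.49654751 0.0284905  0.034     ]
side nuts [ 0.51115699 -0.01656675  0.04      ] [0.48382212 0.07599989 0.04      ] [0.49748956 0.02971657 0.04      ] -73.54816051800809
cup rim [0.74278763 0.18857157 0.085     ] stopper [0.70668292 0.02355897 0.03      ]
rack front [0.65772986 0.24555219 0.062     ]
rack front [0.4663674  0.27451757 0.062     ]
t 0.35 pos [0.1708 0.627  0.2223] rot [-1.7997e+02  1.0000e-02  1.6477e+02] F [-0.7 -0.3  0.3] w 0.0871
shift cm [-47.17 -50.59   2.26] in goal axes [-67.95  12.92   2.23] turn [-2.000e-02  2.000e-02  5.777e+01]
```

>>> {"fn": "servo_tool", "kwargs": {
  "plan": [
    [1, [-3.6, -1.1, 0], [0, 0, 7.1]],
    [1, [-3.6, -1.1, 0], [0, 0, 7.1]],
    [1, [-3.6, -1.1, 0], [0, 0, 7.1]],
    [1, [-3.6, -1.1, 0], [0, 0, 7.1]],
    [1, [-3.6, -1.1, 0], [0, 0, 7.1]],
    [1, [-3.6, -1.1, 0], [0, 0, 7.1]],
    [1, [-3.6, -1.1, 0], [0, 0, 7.1]],
    [1, [-3.6, -1.1, 0], [0, 0, 7.1]]
  ]
}}

```text
time_s: 1.02
tool_pos: [0.3262, 0.3825, 0.2186]
tool_rot: [-179.8, -0.3, 107.8]
force: [0.3, -0.4, 0.2]
grip_width: 0.0871
```

```bash
python3 -c "
from h import *
to((.495,.032,.1),106.5)"
```

```text
t 1.0167 pos [0.3262 0.3825 0.2186] rot [-179.81   -0.3   107.85] F [ 0.3 -0.4  0.2] w 0.0871
shift cm [-38.6    5.37  11.64] in goal axes [-38.4    6.23  11.86] turn [-0.2  -0.3   1.35]
```

>>> {"fn": "servo_tool", "kwargs": {
  "plan": [
    [1, [-3.8, 0.6, 1.1], [0, 0, 1.3]],
    [1, [-3.8, 0.6, 1.1], [0, 0, 0]],
    [1, [-3.8, 0.6, 1.1], [0, 0, 0]],
    [1, [-3.8, 0.6, 1.1], [0, 0, 0]],
    [1, [-3.8, 0.6, 1.1], [0, 0, 0]],
    [1, [-3.8, 0.6, 1.1], [0, 0, 0]],
    [1, [-3.8, 0.6, 1.1], [0, 0, 0]],
    [1, [-3.8, 0.6, 1.1], [0, 0, 0]],
    [1, [-3.8, 0.6, 1.1], [0, 0, 0]],
    [1, [-3, 0.6, 1], [0, 0, 0]],
    [1, [0, 0, 0], [0, 0, 0]]
  ]
}}

```text
time_s: 1.93
tool_pos: [0.4947, 0.0206, 0.1069]
tool_rot: [179.4, -0.7, 105.7]
force: [0.3, -0.2, 0.1]
grip_width: 0.0875
```

```bash
python3 -c "
from h import *
to((.495,.032,.005),106.5)
T=cam('top');S=cam('side')
a=T['image'][150:260,190:300];b=S['image'][150:260,210:320]
cv2.imwrite('pics/g1.png',cv2.resize(np.hstack([a,b]),None,fx=3.6,fy=3.6,interpolation=cv2.INTER_CUBIC))"
```

```text
t 1.9333 pos [0.4947 0.0206 0.1069] rot [179.38  -0.67 105.75] F [ 0.3 -0.2  0.1] w 0.0875
shift cm [ 0.97  0.23 10.21] in goal axes [ 1.09  0.35 10.19] turn [ 0.62 -0.66 -0.76]
```

View pics/g1.png

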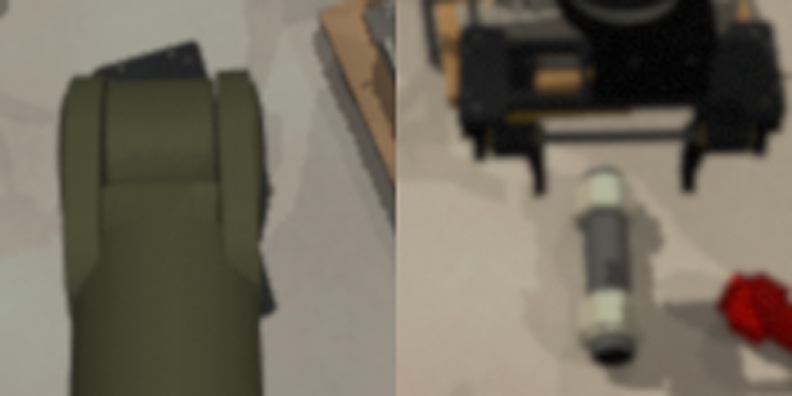

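The arm hides the top view. The side view shows the open fingers at (540,180) and (688,180), straddling the line of the tube at (605,255). I'll go down.

>>> {"fn": "servo_tool", "kwargs": {
  "plan": [
    [1, [0.5, 0.1, 3], [0.6, -0.6, -0.7]],
    [1, [0.5, 0.1, 3], [0, 0, 0]],
    [1, [0, 0.1, 2.5], [0, 0, 0]],
    [1, [0, 0, 1.5], [0, 0, 0]],
    [1, [0, 0, 0], [0, 0, 0]]
  ]
}}

```text
time_s: 2.45
tool_pos: [0.4961, 0.0488, 0.0085]
tool_rot: [179.4, -0.6, 107.4]
force: [-0.9, -0.5, -0.0]
grip_width: 0.087
```

```bash
python3 -c "
from h import *
to((.495,.032,.005),106.5)"
```

```text
t 2.45 pos [0.4961 0.0488 0.0085] rot [179.42  -0.62 107.38] F [-0.9 -0.5 -0. ] w 0.087
shift cm [-1.57 -0.61  0.33] in goal axes [-1.58 -0.58  0.35] turn [ 0.57 -0.62  0.88]
```

>>> {"fn": "servo_tool", "kwargs": {
  "plan": [
    [1, [-0.8, -0.3, 0.2], [0.6, -0.6, 0.9]],
    [1, [-0.4, -0.2, 0.1], [0, 0, 0]],
    [1, [0, 0, 0], [0, 0, 0]],
    [1, [0, 0, 0], [0, 0, 0]]
  ]
}}

```text
time_s: 2.78
tool_pos: [0.4955, 0.0394, 0.008]
tool_rot: [179.9, -0.1, 106.8]
force: [0.4, 0.2, -0.2]
grip_width: 0.087
```

```bash
python3 -c "
from h import *
to((.495,.032,.005),106.5)"
```

```text
t 2.7833 pos [0.4955 0.0394 0.008 ] rot [ 1.7992e+02 -8.0000e-02  1.0676e+02] F [ 0.4  0.2 -0.2] w 0.087
shift cm [-0.7  -0.26  0.29] in goal axes [-0.7  -0.26  0.3 ] turn [ 0.08 -0.08  0.26]
```

>>> {"fn": "servo_tool", "kwargs": {
  "plan": [
    [1, [-0.7, -0.3, 0.2], [0, 0, 0.3]],
    [1, [0, 0, 0.1], [0, 0, 0]],
    [0, [0, 0, 0], [0, 0, 0]],
    [0, [0, 0, 0], [0, 0, 0]],
    [0, [0, 0, 0], [0, 0, 0]],
    [0, [0, 0, 0], [0, 0, 0]],
    [0, [0, 0, 0], [0, 0, 0]],
    [0, [0, 0, 0], [0, 0, 0]]
  ],
  "force": 20
}}

```text
time_s: 3.45
tool_pos: [0.4972, 0.0311, 0.0079]
tool_rot: [179.5, -0.1, 106.3]
force: [-0.7, -0.1, 0.8]
grip_width: 0.0554
```

```bash
python3 -c "
from h import *
to((.540,-.189,.17),113.3)"
```

```text
t 3.45 pos [0.4972 0.0311 0.0079] rot [ 1.7955e+02 -1.4000e-01  1.0633e+02] F [-0.7 -0.1  0.8] w 0.0554
shift cm [-22.29  -1.95 -16.28] in goal axes [-21.91  -4.77 -16.21] turn [ 0.46 -0.11 -6.97]
```

>>> {"fn": "servo_tool", "kwargs": {
  "plan": [
    [0, [0, 0, 0], [0, 0, 0]],
    [0, [0, 0, 0], [0, 0, 0]],
    [0, [0, 0, 0], [0, 0, 0]],
    [0, [0, 0, 0], [0, 0, 0]],
    [0, [0, 0, 0], [0, 0, 0]],
    [0, [0, 0, 0], [0, 0, 0]],
    [0, [0, 0, 0], [0, 0, 0]],
    [0, [0, 0, 0], [0, 0, 0]]
  ]
}}

```text
time_s: 4.12
tool_pos: [0.4967, 0.0312, 0.0077]
tool_rot: [179.6, -0.1, 106.4]
force: [-0.5, -0.3, 0.1]
grip_width: 0.0314
```

>>> {"fn": "servo_tool", "kwargs": {
  "plan": [
    [0, [0, 0, -2], [0, 0, 0]],
    [0, [0, 0, -3.5], [0, 0, 0]],
    [0, [0, 0, -3.5], [0, 0, 0]],
    [0, [0, 0, -3.5], [0, 0, 0]],
    [0, [-2.5, 0, -2], [0, 0, 0]],
    [0, [-3.5, -0.3, 0], [0, 0, -1.5]],
    [0, [-3.5, -0.3, 0], [0, 0, -1.5]],
    [0, [-3.5, -0.3, 0], [0, 0, -1.5]],
    [0, [-3.5, -0.3, 0], [0, 0, -1.5]],
    [0, [-2, -0.3, 0], [0, 0, -1]],
    [0, [-1, -0.3, 0], [0, 0, 0]],
    [0, [0, 0, 0], [0, 0, 0]],
    [0, [0, 0, 0], [0, 0, 0]],
    [0, [0, 0, 0], [0, 0, 0]]
  ]
}}

```text
time_s: 5.28
tool_pos: [0.5432, -0.1657, 0.1572]
tool_rot: [179.7, 0.0, 114.1]
force: [0.3, 0.2, -1.0]
grip_width: 0.0316
```

```bash
python3 -c "
from h import *
to((.540,-.189,.12),113.3)"
```

```text
t 5.2833 pos [ 0.5432 -0.1657  0.1572] rot [1.7972e+02 3.0000e-02 1.1413e+02] F [ 0.3  0.2 -1. ] w 0.0316
shift cm [-2.   -1.26  3.71] in goal axes [-2.02 -1.22  3.72] turn [0.28 0.02 0.83]
```

>>> {"fn": "servo_tool", "kwargs": {
  "plan": [
    [0, [-1, -0.6, 0.8], [0.3, 0, 0.8]],
    [0, [-1, -0.6, 0.8], [0, 0, 0]],
    [0, [0, 0, 0.9], [0, 0, 0]],
    [0, [0, 0, 0.5], [0, 0, 0]],
    [0, [0, 0, 0], [0, 0, 0]],
    [0, [0, 0, 0], [0, 0, 0]]
  ]
}}

```text
time_s: 5.78
tool_pos: [0.5401, -0.1825, 0.1228]
tool_rot: [-179.9, -0.3, 113.8]
force: [0.2, 0.1, -1.0]
grip_width: 0.0315
```

```bash
python3 -c "
from h import *
to((.540,-.189,.05),113.3)
T=cam('top');S=cam('side')
a=T['image'][120:240,270:370];b=S['image'][90:190,210:330]
c=np.zeros((600,800,3),np.uint8); c[:480,:400]=cv2.resize(a,(400,480),interpolation=cv2.INTER_CUBIC); c[:333,400:]=cv2.resize(b,(400,333),interpolation=cv2.INTER_CUBIC)
cv2.imwrite('pics/g2.png',c)"
```

```text
t 5.7833 pos [ 0.5401 -0.1825  0.1228] rot [-179.94   -0.27  113.75] F [ 0.2  0.1 -1. ] w 0.0315
shift cm [-0.62 -0.26  7.28] in goal axes [-0.59 -0.26  7.28] turn [-0.06 -0.27  0.45]
```

View pics/g2.png

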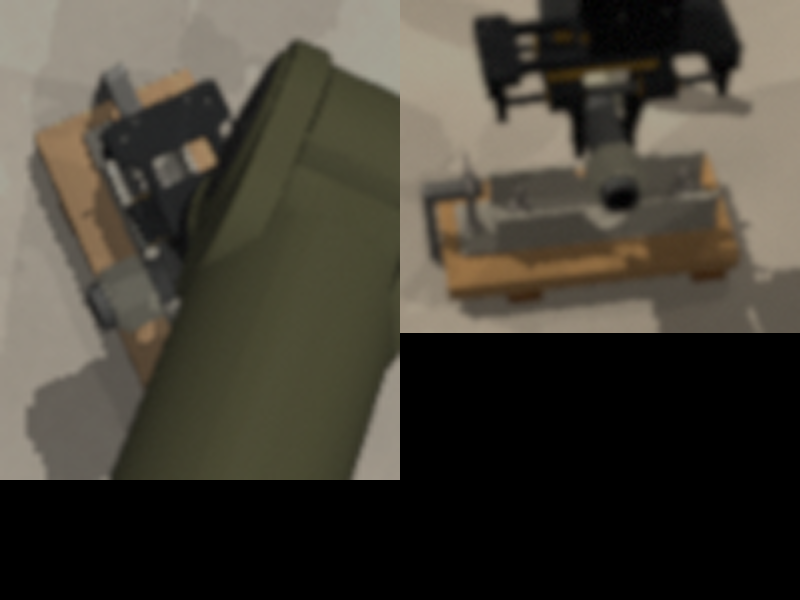

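Run:
```python
from h import *
S=cam('side');T=cam('top')
th=np.radians(23.3);u=np.array([np.cos(th),np.sin(th)]);v=np.array([-u[1],u[0]]);o=np.array([.540,-.189])
W=lambda x,y,z:np.array([*(o+u*x+v*y),z])
cs=lambda p:(proj(S,p)+.4-[215,130])*4+[400,200]
ct=lambda p:(proj(T,p)+.4-[275,132])*5
for n,p in dict(nearend_near=(-.095,.0265,.071),nearend_far=(-.095,-.0265,.071),farend_far=(.095,-.0265,.071),notch_near_b=(0,.0265,.05),nn1=(-.018,.0265,.071),nn2=(.018,.0265,.071),nf1=(-.018,-.0265,.071),nf2=(.018,-.0265,.071),sf=(-.07,0,.076),sb=(.07,0,.076),sleevef=(-.07,0,.056),sleeveb=(.07,0,.056)).items(): print(n,'side',np.round(cs(W(*p))),'top',np.round(ct(W(*p))))
s=cv2.imread('pics/side0raw.png');a=cv2.imread('pics/top0raw.png')
def mk(im,d,x,y,w,h,k):
    c=cv2.resize(im[y:y+h,x:x+w],None,fx=k,fy=k,interpolation=cv2.INTER_CUBIC)
    c=cv2.convertScaleAbs(c,alpha=1.5)
    for p in((-.095,.024,.071),(-.095,-.024,.071),(.095,-.024,.071),(-.018,.0265,.071),(.018,.0265,.071),(-.018,-.0265,.071),(.018,-.0265,.071),(-.07,0,.076),(.07,0,.076)):
        q=(proj(d,W(*p))+.5-[x,y])*k; cv2.circle(c,tuple(int(t) for t in q),2,(0,0,255),-1)
    return c
A=mk(s,S,225,133,85,38,9);B=mk(a,T,285,140,65,85,6)
cv2.imwrite('pics/ov_s.png',A);
c=np.zeros((600,800,3),np.uint8); A=A[:, :765]; 
B=cv2.rotate(B,cv2.ROTATE_90_CLOCKWISE) if 0 else B
c[:342,:765]=A; B2=mk(a,T,285,140,65,85,6)
cv2.imwrite('pics/ov.png',c)
cv2.imwrite('pics/ov_t.png',B2)
x=np.zeros((600,800,3),np.uint8); A2=cv2.resize(A,(459,205)); x[:205,:459]=A2; x[:510,410:800]=np.maximum(0,B2); x[:205,:410]=cv2.resize(A,(410,205)); cv2.imwrite('pics/ov2.png',x)
```

```text
nearend_near side [765. 275.] top [247. 456.]
nearend_far side [748. 223.] top [334. 417.]
farend_far side [486. 254.] top [190. 107.]
notch_near_b side [630. 312.] top [170. 302.]
nn1 side [657. 288.] top [188. 329.]
nn2 side [606. 294.] top [161. 270.]
nf1 side [642. 235.] top [275. 290.]
nf2 side [593. 241.] top [248. 231.]
sf side [722. 248.] top [273. 395.]
sb side [525. 271.] top [167. 165.]
sleevef side [720. 268.] top [266. 396.]
sleeveb side [526. 291.] top [162. 170.]
```

View pics/ov2.png

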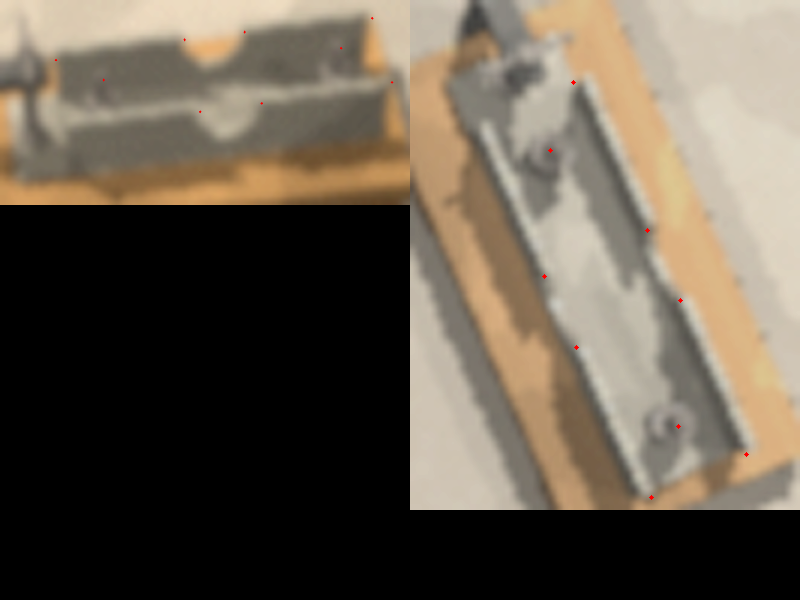

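>>> {"fn": "servo_tool", "kwargs": {
  "plan": [
    [0, [-0.6, -0.3, 1], [0, -0.2, 0.4]],
    [0, [-0.1, 0, 1.2], [0, 0, 0]],
    [0, [0, 0, 1.2], [0, 0, 0]],
    [0, [0, 0, 0.8], [0, 0, 0]],
    [0, [0, 0, 0], [0, 0, 0]],
    [0, [0, 0, 0], [0, 0, 0]]
  ]
}}

```text
time_s: 6.48
tool_pos: [0.5409, -0.1914, 0.0772]
tool_rot: [180.0, 0.0, 113.3]
force: [-0.2, -0.4, -1.6]
grip_width: 0.031
```

```bash
python3 -c "
from h import *
to((.540,-.189,.05),113.3)"
```

```text
t 6.4833 pos [ 0.5409 -0.1914  0.0772] rot [1.7996e+02 3.0000e-02 1.1330e+02] F [-0.2 -0.4 -1.6] w 0.031
shift cm [0.26 0.01 2.72] in goal axes [0.26 0.01 2.72] turn [0.04 0.03 0.  ]
```

Well aligned, so I'll lower it gently.

>>> {"fn": "servo_tool", "kwargs": {
  "plan": [
    [0, [0.2, 0, 0.6], [0, 0, 0]],
    [0, [0, 0, 0.6], [0, 0, 0]],
    [0, [0, 0, 0.5], [0, 0, 0]],
    [0, [0, 0, 0.4], [0, 0, 0]],
    [0, [0, 0, 0], [0, 0, 0]]
  ]
}}

```text
time_s: 6.9
tool_pos: [0.5403, -0.1891, 0.0541]
tool_rot: [179.9, 0.0, 113.3]
force: [-1.4, 0.8, -0.9]
grip_width: 0.0318
```

```bash
python3 -c "
from h import *
to((.540,-.189,.05),113.3)"
```

```text
t 6.9 pos [ 0.5403 -0.1891  0.0541] rot [1.7995e+02 3.0000e-02 1.1333e+02] F [-1.4  0.8 -0.9] w 0.0318
shift cm [ 0.02 -0.02  0.41] in goal axes [ 0.02 -0.02  0.41] turn [0.05 0.03 0.03]
```

>>> {"fn": "servo_tool", "kwargs": {
  "plan": [
    [0, [0, 0, 0.3], [0, 0, 0]],
    [0, [0, 0, 0.2], [0, 0, 0]],
    [0, [0, 0, 0.2], [0, 0, 0]],
    [0, [0, 0, 0], [0, 0, 0]]
  ]
}}

```text
time_s: 7.23
tool_pos: [0.5409, -0.1893, 0.0502]
tool_rot: [179.9, -0.1, 113.3]
force: [-0.2, -0.1, -0.8]
grip_width: 0.0317
```

>>> {"fn": "servo_tool", "kwargs": {
  "plan": [
    [0, [0, 0, 0.2], [0, 0, 0]],
    [0, [0, 0, 0.2], [0, 0, 0]],
    [0, [0, 0, 0], [0, 0, 0]]
  ]
}}

```text
time_s: 7.48
tool_pos: [0.5414, -0.1897, 0.0503]
tool_rot: [179.7, -0.2, 113.3]
force: [-0.1, 0.6, -1.1]
grip_width: 0.0312
```

>>> {"fn": "servo_tool", "kwargs": {
  "plan": [
    [0, [0, 0, 0.4], [0, 0, 0]],
    [0, [0, 0, 0.3], [0, 0, 0]],
    [0, [0, 0, 0.3], [0, 0, 0]]
  ]
}}

```text
time_s: 7.73
tool_pos: [0.5411, -0.1904, 0.0481]
tool_rot: [179.7, -0.5, 113.2]
force: [-10.6, 5.6, 27.3]
grip_width: 0.0312
```

>>> {"fn": "servo_tool", "kwargs": {
  "plan": [
    [0, [0, 0, -0.15], [0, 0, 0]],
    [0.57, [0, 0, 0], [0, 0, 0]],
    [0.57, [0, 0, 0], [0, 0, 0]],
    [0.57, [0, 0, 0], [0, 0, 0]],
    [0.57, [0, 0, 0], [0, 0, 0]],
    [0.57, [0, 0, 0], [0, 0, 0]],
    [0.57, [0, 0, 0], [0, 0, 0]]
  ]
}}

```text
time_s: 8.32
tool_pos: [0.5424, -0.1909, 0.0495]
tool_rot: [179.5, -0.4, 113.2]
force: [1.3, 0.4, -0.4]
grip_width: 0.0491
```

>>> {"fn": "servo_tool", "kwargs": {
  "plan": [
    [0.57, [0, 0, -1], [0, 0, 0]],
    [0.57, [0, 0, -2.5], [0, 0, 0]],
    [0.57, [0, 0, -3.5], [0, 0, 0]],
    [0.57, [0, 0, -3.5], [0, 0, 0]],
    [1, [2, 0.5, -2], [0, 0, 0]],
    [1, [3.8, 0.9, 0], [0, 0, 4]],
    [1, [3.8, 0.9, 0], [0, 0, 5]],
    [1, [3.8, 0.7, 0], [0, 0, 5]],
    [1, [3.8, 0.5, 0], [0, 0, 5]],
    [1, [3.8, 0.3, 0], [0, 0, 5]],
    [1, [3.8, 0, 0], [0, 0, 5]],
    [1, [3.8, 0, 0], [0, 0, 2]],
    [1, [3.8, 0, 0], [0, 0, 0]],
    [1, [3, 0, 0], [0, 0, 0]],
    [1, [1.5, 0, 0], [0, 0, 0]],
    [1, [0, 0, 0], [0, 0, 0]],
    [1, [0, 0, 0], [0, 0, 0]]
  ]
}}

```text
time_s: 9.73
tool_pos: [0.5473, 0.1882, 0.1944]
tool_rot: [179.3, -0.8, 79.9]
force: [0.6, -0.4, -0.0]
grip_width: 0.0874
```

```bash
python3 -c "
from h import *
to((.570,.244,.08),82.5)
T=cam('top');S=cam('side')
a=T['image'][130:250,270:370];b=S['image'][120:190,210:320]
c=np.zeros((600,800,3),np.uint8); c[:480,:400]=cv2.resize(a,(400,480),interpolation=cv2.INTER_CUBIC); c[:255,400:]=cv2.resize(b,(400,255),interpolation=cv2.INTER_CUBIC)
c[260:590,400:]=cv2.resize(S['image'][240:339,150:270],(400,330),interpolation=cv2.INTER_CUBIC)
cv2.imwrite('pics/g3.png',c)"
```

```text
t 9.7333 pos [0.5473 0.1882 0.1944] rot [179.34  -0.79  79.89] F [ 0.6 -0.4 -0. ] w 0.0874
shift cm [ 5.73  1.13 11.54] in goal axes [ 5.83  1.53 11.44] turn [ 0.67 -0.77 -2.62]
```

View pics/g3.png

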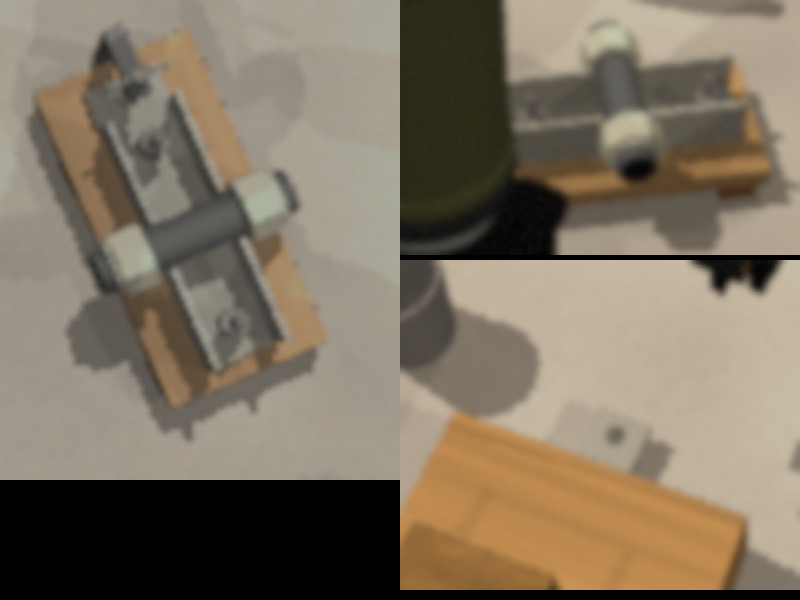

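The coupling lies centred in both notches, with a nut outside each cheek at (128,258) and (262,203). The strap ear, with its hole at (615,435), is undisturbed. Next I'll move over the ear.

>>> {"fn": "servo_tool", "kwargs": {
  "plan": [
    [1, [2, 0.4, 2], [0.6, -0.7, -2.5]],
    [1, [2, 0.4, 3], [0, 0, 0]],
    [1, [1.5, 0.4, 3], [0, 0, 0]],
    [1, [0, 0, 2], [0, 0, 0]],
    [1, [0, 0, 0.8], [0, 0, 0]],
    [1, [0, 0, 0], [0, 0, 0]],
    [1, [0, 0, 0], [0, 0, 0]]
  ]
}}

```text
time_s: 10.42
tool_pos: [0.5748, 0.2223, 0.0886]
tool_rot: [179.5, -0.1, 80.9]
force: [0.9, -0.0, -0.4]
grip_width: 0.0874
```

```bash
python3 -c "
from h import *
to((.570,.244,.01),82.5)"
```

```text
t 10.4167 pos [0.5748 0.2223 0.0886] rot [ 1.7954e+02 -6.0000e-02  8.0890e+01] F [ 0.9 -0.  -0.4] w 0.0874
shift cm [ 2.06 -0.88  7.85] in goal axes [ 2.09 -0.75  7.86] turn [ 0.46 -0.05 -1.61]
```

>>> {"fn": "servo_tool", "kwargs": {
  "plan": [
    [1, [1, -0.4, 1], [0.4, 0, -1.5]],
    [1, [1, -0.4, 1.5], [0, 0, 0]],
    [1, [0, 0, 1.5], [0, 0, 0]],
    [1, [0, 0, 1], [0, 0, 0]],
    [1, [0, 0, 0], [0, 0, 0]],
    [1, [0, 0, 0], [0, 0, 0]]
  ]
}}

```text
time_s: 10.92
tool_pos: [0.5727, 0.2459, 0.0403]
tool_rot: [179.6, -0.5, 82.4]
force: [-0.6, -0.8, 0.7]
grip_width: 0.0868
```

```bash
python3 -c "
from h import *
to((.570,.244,.01),82.5)"
```

```text
t 10.9167 pos [0.5727 0.2459 0.0403] rot [179.59  -0.46  82.37] F [-0.6 -0.8  0.7] w 0.0868
shift cm [-0.25 -0.26  3.03] in goal axes [-0.22 -0.24  3.03] turn [ 0.41 -0.46 -0.13]
```

>>> {"fn": "servo_tool", "kwargs": {
  "plan": [
    [1, [-0.2, -0.2, 1], [0.4, -0.4, 0]],
    [1, [0, 0, 1], [0, 0, 0]],
    [1, [0, 0, 0.7], [0, 0, 0]],
    [1, [0, 0, 0.4], [0, 0, 0]],
    [1, [0, 0, 0], [0, 0, 0]]
  ]
}}

```text
time_s: 11.33
tool_pos: [0.571, 0.2451, 0.0075]
tool_rot: [179.9, -0.1, 82.4]
force: [0.4, -0.4, -0.4]
grip_width: 0.0874
```

```bash
python3 -c "
from h import *
to((.570,.244,.01),82.5)
S=cam('side')
cv2.imwrite('pics/g4.png',cv2.resize(S['image'][220:330,150:290],(764,600),interpolation=cv2.INTER_CUBIC))"
```

```text
t 11.3333 pos [0.571  0.2451 0.0075] rot [ 1.7993e+02 -1.1000e-01  8.2400e+01] F [ 0.4 -0.4 -0.4] w 0.0874
shift cm [-0.12 -0.09 -0.25] in goal axes [-0.12 -0.09 -0.25] turn [ 0.07 -0.11 -0.1 ]
```

View pics/g4.png

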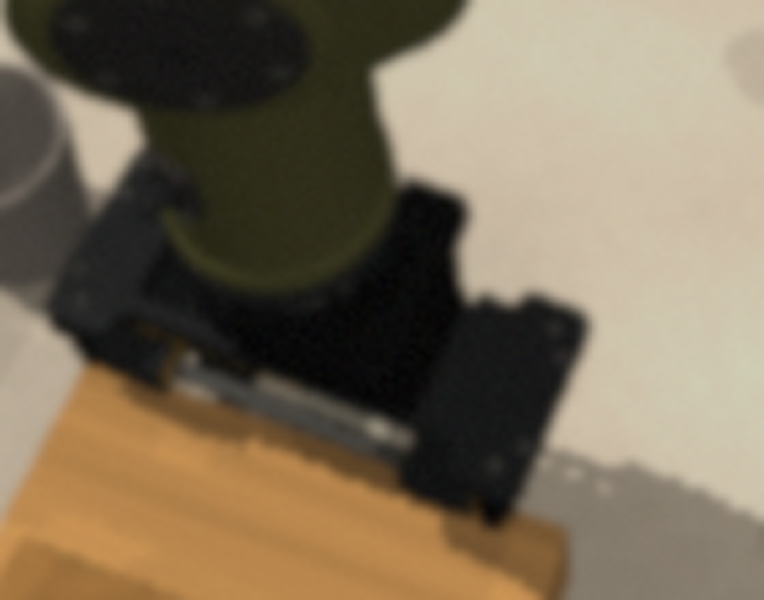

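The gripper clears the rack and the cup (top left), and the ear is hidden under the body. I'll close on it.

>>> {"fn": "servo_tool", "kwargs": {
  "plan": [
    [1, [-0.1, -0.1, -0.4], [0, 0, 0]],
    [0, [0, 0, 0], [0, 0, 0]],
    [0, [0, 0, 0], [0, 0, 0]],
    [0, [0, 0, 0], [0, 0, 0]],
    [0, [0, 0, 0], [0, 0, 0]],
    [0, [0, 0, 0], [0, 0, 0]],
    [0, [0, 0, 0], [0, 0, 0]],
    [0, [0, 0, 0], [0, 0, 0]],
    [0, [0, 0, 0], [0, 0, 0]],
    [0, [0, 0, 0], [0, 0, 0]],
    [0, [0, 0, 0], [0, 0, 0]],
    [0, [0, 0, 0], [0, 0, 0]],
    [0, [0, 0, 0], [0, 0, 0]]
  ],
  "force": 50
}}

```text
time_s: 12.47
tool_pos: [0.5716, 0.2444, 0.0145]
tool_rot: [179.7, -0.3, 82.3]
force: [1.1, 0.5, 0.5]
grip_width: 0.0394
```

>>> {"fn": "servo_tool", "kwargs": {
  "plan": [
    [0, [-0.6, 0, 0], [0, 0, 0]],
    [0, [-1.2, 0, 0], [0, 0, 0]],
    [0, [-1.2, 0, 0], [0, 0, 0]],
    [0, [-1.2, 0, 0], [0, 0, 0]],
    [0, [-0.8, 0, 0], [0, 0, 0]],
    [0, [0, 0, 0], [0, 0, 0]]
  ]
}}

```text
time_s: 12.97
tool_pos: [0.5637, 0.1905, 0.014]
tool_rot: [179.8, -0.3, 82.4]
force: [-0.3, 0.9, 0.2]
grip_width: 0.039
```

>>> {"fn": "servo_tool", "kwargs": {
  "plan": [
    [0, [-1.2, 0, -0.1], [0, 0, 0]],
    [0, [-1.8, 0, 0], [0, 0, 0]],
    [0, [-1.8, 0, 0], [0, 0, 0]],
    [0, [-1.8, 0, 0], [0, 0, 0]],
    [0, [-1.8, 0, 0], [0, 0, 0]],
    [0, [-1.8, 0, 0], [0, 0, 0]],
    [0, [-1.2, 0, 0], [0, 0, 0]],
    [0, [-0.5, 0, 0], [0, 0, 0]],
    [0, [0, 0, 0], [0, 0, 0]],
    [0, [0, 0, 0], [0, 0, 0]]
  ]
}}

```text
time_s: 13.8
tool_pos: [0.5421, 0.0577, 0.0121]
tool_rot: [-179.9, 0.0, 82.2]
force: [-0.5, -0.3, -2.6]
grip_width: 0.0392
```

```bash
python3 -c "
from h import *
to((.55,.07,.002),82.5)
S=cam('side');T=cam('top')
cv2.imwrite('pics/t5.png',T['image'])
cv2.imwrite('pics/g5.png',cv2.resize(np.hstack([S['image'][180:320,190:330],T['image'][110:250,130:270]]),(800,400),interpolation=cv2.INTER_CUBIC))"
```

```text
t 13.8 pos [0.5421 0.0577 0.0121] rot [-1.7987e+02  2.0000e-02  8.2190e+01] F [-0.5 -0.3 -2.6] w 0.0392
shift cm [1.33 0.62 1.01] in goal axes [1.33 0.62 1.01] turn [-0.13  0.02 -0.31]
```

View pics/g5.png

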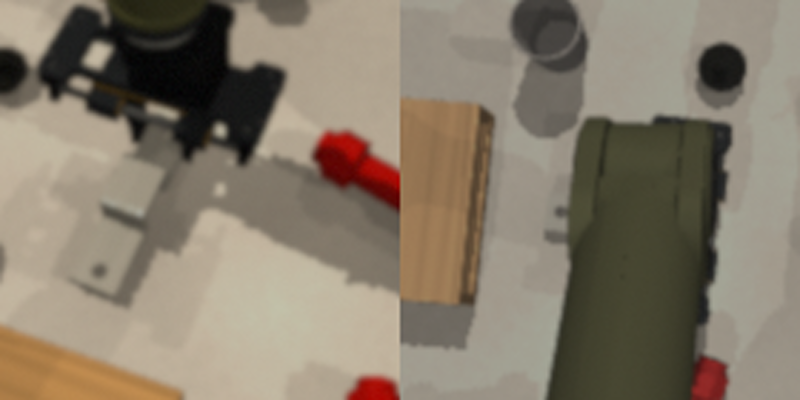

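The strap is clear of the rack, level in the grip and right way up, with its free ear's hole at (98,270). I'll lower it onto the shelf.

>>> {"fn": "servo_tool", "kwargs": {
  "plan": [
    [0, [0, 0, 0.3], [0, 0, 0]],
    [0, [0, 0, 0.3], [0, 0, 0]],
    [0, [0, 0, 0.3], [0, 0, 0]],
    [0, [0, 0, 0], [0, 0, 0]]
  ]
}}

```text
time_s: 14.23
tool_pos: [0.543, 0.0627, 0.0022]
tool_rot: [-179.9, -0.1, 82.6]
force: [0.8, -0.4, -2.2]
grip_width: 0.0393
```

>>> {"fn": "servo_tool", "kwargs": {
  "plan": [
    [0, [0, 0, 0.15], [0, 0, 0]],
    [0, [0, 0, 0.1], [0, 0, 0]],
    [0, [0, 0, 0], [0, 0, 0]]
  ]
}}

```text
time_s: 14.48
tool_pos: [0.5434, 0.0631, 0.0009]
tool_rot: [-179.9, -0.1, 82.7]
force: [-0.6, -0.9, -1.6]
grip_width: 0.0394
```

Nearly down, so I'll release, rise and look.

>>> {"fn": "servo_tool", "kwargs": {
  "plan": [
    [0.6, [0, 0, 0], [0, 0, 0]],
    [0.6, [0, 0, 0], [0, 0, 0]],
    [0.8, [0, 0, 0], [0, 0, 0]],
    [0.8, [0, 0, 0], [0, 0, 0]],
    [0.8, [0, 0, 0], [0, 0, 0]],
    [0.8, [0, 0, 0], [0, 0, 0]],
    [0.8, [0, 0, -2], [0, 0, 0]],
    [1, [0, 0, -3.5], [0, 0, 0]],
    [1, [0, 0, -3.5], [0, 0, 0]],
    [1, [0, 0, -3.5], [0, 0, 0]],
    [1, [-3.5, 0, -1], [0, 0, 0]],
    [1, [-4, 0, 0], [0, 0, 0]],
    [1, [-4, 0, 0], [0, 0, 0]],
    [1, [-4, 0, 0], [0, 0, 0]],
    [1, [0, 0, 0], [0, 0, 0]]
  ]
}}

```text
time_s: 15.73
tool_pos: [0.5257, -0.0922, 0.1436]
tool_rot: [179.8, -0.1, 83.3]
force: [-0.8, -0.7, 0.1]
grip_width: 0.0872
```

```bash
python3 -c "
from h import *
to((.555,.13,.15),173)
S=cam('side');T=cam('top')
cv2.imwrite('pics/t6.png',T['image']);cv2.imwrite('pics/s6.png',S['image'])
cv2.imwrite('pics/g6.png',cv2.resize(np.hstack([S['image'][190:310,190:310],T['image'][120:240,160:280]]),(800,400),interpolation=cv2.INTER_CUBIC))"
```

```text
t 15.7333 pos [ 0.5257 -0.0922  0.1436] rot [ 1.7978e+02 -1.1000e-01  8.3290e+01] F [-0.8 -0.7  0.1] w 0.0872
shift cm [22.41  0.31 -0.6 ] in goal axes [-0.2  22.41 -0.64] turn [ 2.600e-01  8.000e-02 -8.971e+01]
```

View pics/g6.png

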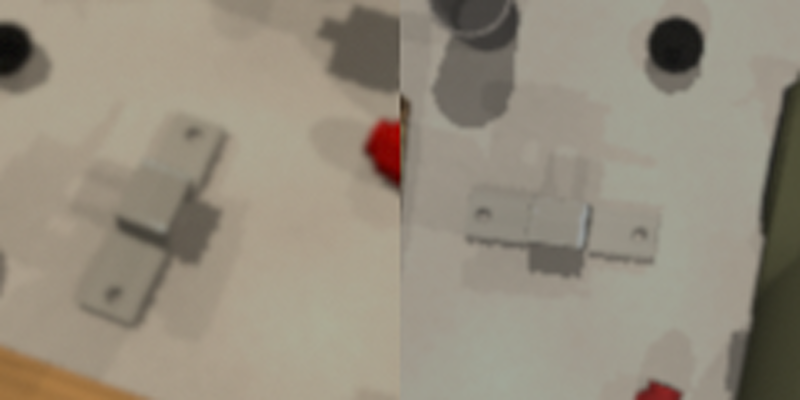

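The strap lies flat on the shelf. Its holes are at (484,213) and (639,233) in the top half of the picture, and at (113,292) and (193,133) in the side half. I'll triangulate the holes for its pose.

Run:
```python
from h import *
S=cam('side');T=cam('top');k=120/400
def blob(im,u,v):
    u,v=int(round(u)),int(round(v)); g=cv2.cvtColor(im[v-4:v+5,u-4:u+5],cv2.COLOR_BGR2GRAY).astype(float)
    w=np.clip(np.median(g)-10-g,0,None); yy,xx=np.mgrid[-4:5,-4:5]; return u+(w*xx).sum()/w.sum(),v+(w*yy).sum()/w.sum()
tn=blob(T['image'],160+(639-400)*k,120+233*k);tf=blob(T['image'],160+84*k,120+213*k)
sn=blob(S['image'],190+193*k,190+133*k);sf=blob(S['image'],190+113*k,190+292*k)
for a,b in((tn,tf),(sn,sf)):
    d=T if a is tn else S
    p,q=onz(d,*a,.006),onz(d,*b,.006); e=q-p; print(a,b,p,q,np.linalg.norm(e),'mid',(p+q)/2,'ang',np.degrees(np.arctan2(e[1],e[0])))
```

```text
(np.float64(231.83516483516485), np.float64(189.23076923076923)) (np.float64(184.43654822335026), np.float64(183.24365482233503)) [0.54431759 0.05597891 0.006     ] [0.56394377 0.19619166 0.006     ] 0.1415796577849708 mid [0.55413068 0.12608529 0.006     ] ang 82.03183452401808
(np.float64(247.34865900383141), np.float64(229.45210727969348)) (np.float64(223.5658362989324), np.float64(277.6085409252669)) [0.54395123 0.05357163 0.006     ] [0.56343366 0.19287249 0.006     ] 0.14065665596944152 mid [0.55369245 0.12322206 0.006     ] ang 82.03832919709595
```

>>> {"fn": "servo_tool", "kwargs": {
  "plan": [
    [1, [1.6, 0, 0], [0, 0, -7]],
    [1, [1.6, 0.1, 0], [0, 0, -7]],
    [1, [1.6, 0.3, 0], [0, 0, -7]],
    [1, [1.5, 0.5, 0], [0, 0, -7]],
    [1, [1.5, 0.7, 0], [0, 0, -7]],
    [1, [1.4, 0.9, 0], [0, 0, -7]],
    [1, [1.3, 1.1, 0], [0, 0, -7]],
    [1, [1.1, 1.2, 0], [0, 0, -7]],
    [1, [1, 1.4, 0], [0, 0, -7]],
    [1, [0.8, 1.5, 0], [0, 0, -7]],
    [1, [0.6, 1.6, 0], [0, 0, -7]],
    [1, [0.4, 1.7, 0], [0, 0, -7]],
    [1, [0, 0, 0], [0, 0, -4]],
    [1, [0, 0, 0], [0, 0, 0]],
    [1, [0, 0, 0], [0, 0, 0]]
  ]
}}

```text
time_s: 17.18
tool_pos: [0.5306, 0.1622, 0.1371]
tool_rot: [179.5, -0.6, 175.5]
force: [-0.2, 0.5, -0.5]
grip_width: 0.087
```

```bash
python3 -c "
from h import *
to((.5539,.1247,.06),172)"
```

```text
t 17.1833 pos [0.5306 0.1622 0.1371] rot [179.51  -0.62 175.46] F [-0.2  0.5 -0.5] w 0.087
shift cm [-2.7  -3.62  7.65] in goal axes [-2.83 -3.39  7.71] turn [ 0.47 -0.64  3.46]
```

>>> {"fn": "servo_tool", "kwargs": {
  "plan": [
    [1, [-1.4, -1.8, 2], [0.5, -0.6, 3.4]],
    [1, [-1.4, -1.6, 2.5], [0, 0, 0]],
    [1, [0, 0, 2], [0, 0, 0]],
    [1, [0, 0, 0], [0, 0, 0]],
    [1, [0, 0, 0], [0, 0, 0]],
    [1, [0, 0, 0], [0, 0, 0]]
  ]
}}

```text
time_s: 17.68
tool_pos: [0.5546, 0.1291, 0.0706]
tool_rot: [179.9, 0.0, 171.7]
force: [-0.6, 0.6, -0.2]
grip_width: 0.0871
```

```bash
python3 -c "
from h import *
to((.5539,.1247,.011),172)"
```

```text
t 17.6833 pos [0.5546 0.1291 0.0706] rot [1.7994e+02 1.0000e-02 1.7169e+02] F [-0.6  0.6 -0.2] w 0.0871
shift cm [ 0.01 -0.45  5.96] in goal axes [ 0.01 -0.44  5.96] turn [ 0.06  0.01 -0.31]
```

>>> {"fn": "servo_tool", "kwargs": {
  "plan": [
    [1, [0, -0.4, 1.5], [0, 0, -0.3]],
    [1, [0, 0, 1.5], [0, 0, 0]],
    [1, [0, 0, 1.2], [0, 0, 0]],
    [1, [0, 0, 0.7], [0, 0, 0]],
    [1, [0, 0, 0], [0, 0, 0]],
    [1, [0, 0, 0], [0, 0, 0]]
  ]
}}

```text
time_s: 18.18
tool_pos: [0.5582, 0.1298, 0.0271]
tool_rot: [179.5, 0.5, 172.1]
force: [-0.2, 0.5, -0.0]
grip_width: 0.0872
```

```bash
python3 -c "
from h import *
to((.5539,.1247,.011),172)"
```

```text
t 18.1833 pos [0.5582 0.1298 0.0271] rot [179.53   0.53 172.09] F [-0.2  0.5 -0. ] w 0.0872
shift cm [ 0.37 -0.57  1.6 ] in goal axes [ 0.35 -0.56  1.61] turn [0.48 0.53 0.09]
```

>>> {"fn": "servo_tool", "kwargs": {
  "plan": [
    [1, [0.4, -0.5, 0.3], [0.5, 0.5, 0]],
    [1, [0, -0.1, 0.6], [0, 0, 0]],
    [1, [0, 0, 0.4], [0, 0, 0]],
    [1, [0, 0, 0.2], [0, 0, 0]],
    [1, [0, 0, 0], [0, 0, 0]],
    [1, [0, 0, 0], [0, 0, 0]]
  ]
}}

```text
time_s: 18.68
tool_pos: [0.5545, 0.1246, 0.0129]
tool_rot: [180.0, 0.2, 172.1]
force: [-0.6, -1.3, -0.0]
grip_width: 0.0874
```

```bash
python3 -c "
from h import *
to((.5539,.1247,.011),172)"
```

```text
t 18.6833 pos [0.5545 0.1246 0.0129] rot [1.7997e+02 1.6000e-01 1.7210e+02] F [-0.6 -1.3 -0. ] w 0.0874
shift cm [0.06 0.   0.19] in goal axes [0.06 0.   0.19] turn [0.03 0.16 0.1 ]
```

>>> {"fn": "servo_tool", "kwargs": {
  "plan": [
    [1, [0, 0, 0.2], [0, 0.1, 0]],
    [0, [0, 0, 0], [0, 0, 0]],
    [0, [0, 0, 0], [0, 0, 0]],
    [0, [0, 0, 0], [0, 0, 0]],
    [0, [0, 0, 0], [0, 0, 0]],
    [0, [0, 0, 0], [0, 0, 0]],
    [0, [0, 0, 0], [0, 0, 0]],
    [0, [0, 0, 0], [0, 0, 0]],
    [0, [0, 0, 0], [0, 0, 0]],
    [0, [0, 0, 0], [0, 0, 0]],
    [0, [0, 0, 0], [0, 0, 0]]
  ],
  "force": 30
}}

```text
time_s: 19.6
tool_pos: [0.555, 0.1247, 0.0112]
tool_rot: [179.9, 0.1, 172.1]
force: [-0.3, -0.1, -0.3]
grip_width: 0.05
```

```bash
python3 -c "
from h import *
to((.540,-.189,.15),113.3)"
```

```text
t 19.6 pos [0.555  0.1247 0.0112] rot [1.7994e+02 1.0000e-01 1.7209e+02] F [-0.3 -0.1 -0.3] w 0.05
shift cm [ -2.85 -31.27 -13.9 ] in goal axes [-28.22 -13.79 -13.88] turn [ 0.1   0.06 58.79]
```

>>> {"fn": "servo_tool", "kwargs": {
  "plan": [
    [0, [0, 0, -2], [0, 0, 0]],
    [0, [0, 0, -3.5], [0, 0, 0]],
    [0, [0, 0, -3.5], [0, 0, 0]],
    [0, [0, 0, -3.5], [0, 0, 0]],
    [0, [0, -2, -2], [0, 0, 3]],
    [0, [-0.6, -2.9, 0], [0, 0, 6.5]],
    [0, [-0.9, -2.8, 0], [0, 0, 6.5]],
    [0, [-1.2, -2.7, 0], [0, 0, 6.5]],
    [0, [-1.5, -2.6, 0], [0, 0, 6.5]],
    [0, [-1.8, -2.4, 0], [0, 0, 6.5]],
    [0, [-2.1, -2.1, 0], [0, 0, 6.5]],
    [0, [-2.4, -1.7, 0], [0, 0, 6.5]],
    [0, [-2, -1, 0], [0, 0, 6.5]],
    [0, [-1, -0.5, 0], [0, 0, 3.5]],
    [0, [0, 0, 0], [0, 0, 0]],
    [0, [0, 0, 0], [0, 0, 0]],
    [0, [0, 0, 0], [0, 0, 0]]
  ]
}}

```text
time_s: 21.02
tool_pos: [0.5471, -0.1453, 0.1564]
tool_rot: [-179.4, -0.2, 111.1]
force: [0.5, -0.0, -2.4]
grip_width: 0.0499
```

```bash
python3 -c "
from h import *
to((.540,-.189,.13),113.3)"
```

```text
t 21.0167 pos [ 0.5471 -0.1453  0.1564] rot [-179.38   -0.23  111.14] F [ 0.5 -0.  -2.4] w 0.0499
shift cm [-3.83 -2.21  2.65] in goal axes [-3.73 -2.38  2.64] turn [-0.62 -0.24 -2.16]
```

>>> {"fn": "servo_tool", "kwargs": {
  "plan": [
    [0, [-1.3, -0.8, 0.8], [-0.6, -0.2, -2.1]],
    [0, [-1.3, -0.8, 0.8], [0, 0, 0]],
    [0, [-1, -0.6, 0.8], [0, 0, 0]],
    [0, [0, 0, 0], [0, 0, 0]],
    [0, [0, 0, 0], [0, 0, 0]],
    [0, [0, 0, 0], [0, 0, 0]]
  ]
}}

```text
time_s: 21.52
tool_pos: [0.5427, -0.1754, 0.1307]
tool_rot: [179.9, -0.4, 114.7]
force: [-1.2, 0.9, -1.7]
grip_width: 0.0497
```

```bash
python3 -c "
from h import *
to((.540,-.189,.1),113.3)"
```

```text
t 21.5167 pos [ 0.5427 -0.1754  0.1307] rot [179.88  -0.42 114.71] F [-1.2  0.9 -1.7] w 0.0497
shift cm [-1.14 -0.82  3.06] in goal axes [-1.14 -0.79  3.07] turn [ 0.12 -0.42  1.41]
```

>>> {"fn": "servo_tool", "kwargs": {
  "plan": [
    [0, [-1.1, -0.8, 0], [0, -0.4, 1.4]],
    [0, [0, 0, 0], [0, 0, 0]],
    [0, [0, 0, 0], [0, 0, 0]],
    [0, [0, 0, 1], [0, 0, 0]],
    [0, [0, 0, 1], [0, 0, 0]],
    [0, [0, 0, 0.6], [0, 0, 0]],
    [0, [0, 0, 0], [0, 0, 0]],
    [0, [0, 0, 0], [0, 0, 0]],
    [0, [0, 0, 0], [0, 0, 0]]
  ]
}}

```text
time_s: 22.27
tool_pos: [0.5416, -0.1847, 0.1023]
tool_rot: [179.8, -0.1, 113.6]
force: [-0.0, 0.6, -2.9]
grip_width: 0.0497
```

```bash
python3 -c "
from h import *
to((.540,-.189,.1),113.3)"
```

```text
t 22.2667 pos [ 0.5416 -0.1847  0.1023] rot [ 1.7979e+02 -9.0000e-02  1.1361e+02] F [-0.   0.6 -2.9] w 0.0497
shift cm [-0.33 -0.32  0.22] in goal axes [-0.33 -0.31  0.23] turn [ 0.21 -0.09  0.31]
```

>>> {"fn": "servo_tool", "kwargs": {
  "plan": [
    [0, [-0.3, -0.3, 0.2], [0.2, 0, 0.3]],
    [0, [0, 0, 0], [0, 0, 0]],
    [0, [0, 0, 0], [0, 0, 0]],
    [0, [0, 0, 0], [0, 0, 0]]
  ]
}}

```text
time_s: 22.6
tool_pos: [0.5402, -0.1894, 0.1005]
tool_rot: [180.0, -0.1, 113.3]
force: [0.2, 0.6, -2.8]
grip_width: 0.0496
```

Run:
```python
from h import *
to((.540,-.189,.1),113.3)
o=env.get_obs();p=o['tool_pos'];M=R.from_euler('xyz',o['tool_rot'],degrees=True)
S=cam('side');T=cam('top')
def mk(d,x,y,w,h,k):
    c=cv2.resize(d['image'][y:y+h,x:x+w],None,fx=k,fy=k,interpolation=cv2.INTER_CUBIC); c=cv2.convertScaleAbs(c,alpha=1.5)
    for sx in(-1,1):
        q=p+M.apply([0,sx*.07,.0112-.007]); a=(proj(d,q)+.5-[x,y])*k; cv2.circle(c,tuple(int(t) for t in a),2,(0,0,255),-1)
        q=p+M.apply([0.02,sx*.085,.0112-.007]); a=(proj(d,q)+.5-[x,y])*k; cv2.circle(c,tuple(int(t) for t in a),2,(0,255,0),-1)
        q=p+M.apply([-0.02,sx*.085,.0112-.007]); a=(proj(d,q)+.5-[x,y])*k; cv2.circle(c,tuple(int(t) for t in a),2,(0,255,0),-1)
    th=np.radians(23.3);u=np.array([np.cos(th),np.sin(th)])
    for s in(-1,1):
        q=[*(np.array([.54,-.189])+u*s*.07),.076]; a=(proj(d,q)+.5-[x,y])*k; cv2.circle(c,tuple(int(t) for t in a),2,(255,0,0),-1)
    return c
A=mk(S,222,115,95,60,8);B=mk(T,275,130,70,60,5)
c=np.zeros((600,800,3),np.uint8);c[:480,:760]=A
x=np.zeros((600,800,3),np.uint8);x[:330,:522]=cv2.resize(A,(522,330));x[300:600,450:800]=B
cv2.imwrite('pics/g7.png',x)
```

```text
t 22.6 pos [ 0.5402 -0.1894  0.1005] rot [ 1.7999e+02 -6.0000e-02  1.1326e+02] F [ 0.2  0.6 -2.8] w 0.0496
shift cm [0.04 0.   0.05] in goal axes [0.04 0.   0.05] turn [ 0.01 -0.06 -0.04]
```

View pics/g7.png

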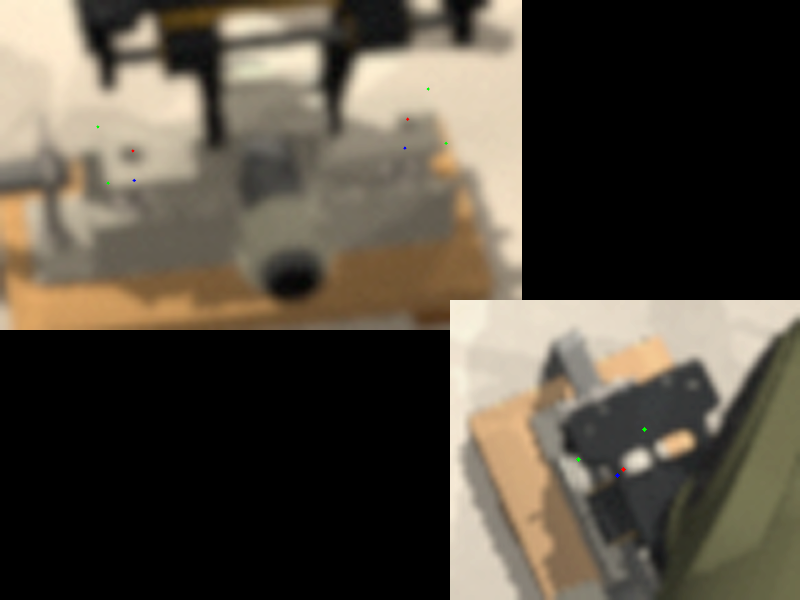

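The strap's holes are at about (130,154) and (407,123) in the side half of the picture, close to their predicted places (red), and the strap sits between the cheeks. I'll check the bracket's lateral centre with brightness profiles across the cheek tops before lowering.

Run:
```python
from h import *
T=cam('top');S=cam('side')
th=np.radians(23.3);u=np.array([np.cos(th),np.sin(th)]);v=np.array([-u[1],u[0]]);o=np.array([.540,-.189])
ys=np.arange(-.036,.0361,.001)
def prof(d,f,xs,z,ys):
    g=cv2.cvtColor(cv2.imread(f),cv2.COLOR_BGR2GRAY).astype(np.float32)
    P=np.array([[proj(d,[*(o+u*x+v*y),z]) for y in ys] for x in xs],np.float32)
    return cv2.remap(g,P[...,0],P[...,1],cv2.INTER_LINEAR).mean(0)
for xs in(np.linspace(-.088,-.03,25),np.linspace(.025,.055,15)):
    for n,d,f in(('top',T,'pics/top0raw.png'),('side',S,'pics/side0raw.png')):
        p=prof(d,f,xs,.071,ys)
        print(n,'-:',list(zip((ys[:20]*1e3).round().astype(int).tolist(),p[:20].round().astype(int).tolist())))
        print(n,'+:',list(zip((ys[-20:]*1e3).round().astype(int).tolist(),p[-20:].round().astype(int).tolist())))
```

```text
top -: [(-36, 123), (-35, 123), (-34, 124), (-33, 124), (-32, 126), (-31, 127), (-30, 127), (-29, 125), (-28, 120), (-27, 111), (-26, 99), (-25, 85), (-24, 73), (-23, 65), (-22, 61), (-21, 61), (-20, 63), (-19, 65), (-18, 68), (-17, 71)]
top +: [(17, 108), (18, 110), (19, 111), (20, 114), (21, 118), (22, 121), (23, 124), (24, 124), (25, 120), (26, 111), (27, 99), (28, 85), (29, 72), (30, 64), (31, 60), (32, 60), (33, 61), (34, 63), (35, 65), (36, 67)]
side -: [(-36, 134), (-35, 132), (-34, 130), (-33, 127), (-32, 124), (-31, 120), (-30, 115), (-29, 110), (-28, 105), (-27, 99), (-26, 93), (-25, 88), (-24, 83), (-23, 79), (-22, 76), (-21, 73), (-20, 71), (-19, 70), (-18, 69), (-17, 69)]
side +: [(17, 86), (18, 90), (19, 93), (20, 96), (21, 98), (22, 99), (23, 99), (24, 97), (25, 95), (26, 91), (27, 87), (28, 83), (29, 79), (30, 75), (31, 72), (32, 70), (33, 68), (34, 67), (35, 66), (36, 66)]
top -: [(-36, 122), (-35, 122), (-34, 123), (-33, 124), (-32, 126), (-31, 126), (-30, 124), (-29, 117), (-28, 108), (-27, 96), (-26, 82), (-25, 71), (-24, 65), (-23, 63), (-22, 65), (-21, 68), (-20, 73), (-19, 77), (-18, 81), (-17, 84)]
top +: [(17, 110), (18, 111), (19, 113), (20, 117), (21, 120), (22, 122), (23, 122), (24, 117), (25, 108), (26, 95), (27, 82), (28, 72), (29, 66), (30, 65), (31, 67), (32, 70), (33, 73), (34, 76), (35, 78), (36, 78)]
side -: [(-36, 137), (-35, 134), (-34, 131), (-33, 127), (-32, 122), (-31, 117), (-30, 111), (-29, 105), (-28, 99), (-27, 93), (-26, 88), (-25, 83), (-24, 78), (-23, 75), (-22, 72), (-21, 70), (-20, 69), (-19, 68), (-18, 68), (-17, 68)]
side +: [(17, 92), (18, 95), (19, 98), (20, 100), (21, 100), (22, 99), (23, 97), (24, 95), (25, 91), (26, 87), (27, 82), (28, 78), (29, 75), (30, 73), (31, 71), (32, 69), (33, 68), (34, 68), (35, 68), (36, 68)]
```

Run:
```python
from h import *
T=cam('top');S=cam('side')
th=np.radians(22.5);u=np.array([np.cos(th),np.sin(th)]);v=np.array([-u[1],u[0]]);o=np.array([.540,-.189])-.0022*v
def prof(d,f,xs,z,ys):
    g=cv2.cvtColor(cv2.imread(f),cv2.COLOR_BGR2GRAY).astype(np.float32)
    P=np.array([[proj(d,[*(o+u*x+v*y),z]) for x in xs] for y in ys],np.float32)
    return cv2.remap(g,P[...,0],P[...,1],cv2.INTER_LINEAR).mean(0).round().astype(int).tolist()
xs=np.arange(-.030,.0301,.002)
for n,d,f in(('top',T,'pics/top0raw.png'),('side',S,'pics/side0raw.png')):
    for y in(-.0265,.0265): print(n,y,prof(d,f,xs,.067,[y-.001,y,y+.001]))
xe=np.arange(-.110,-.079,.002)
for n,d,f in(('top',T,'pics/top0raw.png'),('side',S,'pics/side0raw.png')):
    for y in(-.0265,.0265): print('end',n,y,prof(d,f,xe,.069,[y-.001,y,y+.001]))
```

```text
top -0.0265 [115, 116, 116, 115, 115, 118, 115, 111, 111, 114, 117, 120, 124, 127, 127, 128, 129, 127, 124, 120, 115, 110, 106, 97, 90, 94, 101, 106, 111, 112, 113]
top 0.0265 [113, 111, 111, 115, 116, 115, 110, 107, 108, 112, 115, 118, 121, 123, 125, 127, 129, 130, 123, 116, 109, 107, 106, 104, 106, 109, 113, 112, 110, 108, 111]
side -0.0265 [87, 87, 88, 87, 89, 92, 101, 111, 121, 128, 131, 132, 132, 132, 132, 133, 134, 134, 134, 134, 134, 134, 131, 125, 115, 103, 95, 88, 86, 86, 84]
side 0.0265 [85, 83, 83, 82, 82, 85, 90, 96, 101, 106, 109, 109, 110, 110, 110, 110, 109, 109, 110, 113, 115, 116, 115, 111, 104, 96, 89, 83, 80, 78, 79]
end top -0.0265 [90, 93, 102, 115, 122, 124, 124, 123, 120, 114, 114, 115, 114, 114, 114, 115]
end top 0.0265 [90, 90, 96, 103, 107, 104, 94, 87, 94, 101, 106, 109, 113, 116, 110, 107]
end side -0.0265 [133, 134, 133, 133, 134, 132, 129, 124, 114, 105, 96, 91, 92, 93, 95, 95]
end side 0.0265 [136, 132, 122, 110, 97, 89, 86, 87, 85, 83, 81, 83, 85, 88, 90, 89]
```

Brightness profiles put the bracket centre about 2.2 mm towards its -y, 1.2 mm towards its +x, with yaw 22.5. I'll correct for that.

```bash
python3 -c "
from h import *
to((.5424,-.1916,.0925),112.5)"
```

```text
t 22.9 pos [ 0.5403 -0.189   0.1004] rot [ 1.7998e+02 -7.0000e-02  1.1329e+02] F [ 0.5  0.2 -2.3] w 0.0497
shift cm [-0.32  0.1   0.79] in goal axes [-0.32  0.1   0.79] turn [ 0.02 -0.07  0.79]
```

>>> {"fn": "servo_tool", "kwargs": {
  "plan": [
    [0, [-0.3, 0.1, 0.3], [0, 0, 0.8]],
    [0, [0, 0, 0.3], [0, 0, 0]],
    [0, [0, 0, 0.2], [0, 0, 0]],
    [0, [0, 0, 0], [0, 0, 0]],
    [0, [0, 0, 0], [0, 0, 0]]
  ]
}}

```text
time_s: 23.32
tool_pos: [0.5427, -0.1915, 0.0914]
tool_rot: [180.0, -0.1, 112.4]
force: [-0.0, 1.1, -2.0]
grip_width: 0.05
```

```bash
python3 -c "
from h import *
to((.5424,-.1916,.083),112.5)"
```

```text
t 23.3167 pos [ 0.5427 -0.1915  0.0914] rot [ 1.7998e+02 -6.0000e-02  1.1242e+02] F [-0.   1.1 -2. ] w 0.05
shift cm [ 0.   -0.03  0.84] in goal axes [ 0.   -0.03  0.84] turn [ 0.02 -0.06 -0.08]
```

>>> {"fn": "servo_tool", "kwargs": {
  "plan": [
    [0, [0, 0, 0.3], [0, 0, 0]],
    [0, [0, 0, 0.3], [0, 0, 0]],
    [0, [0, 0, 0.2], [0, 0, 0]],
    [0, [0, 0, 0], [0, 0, 0]]
  ]
}}

```text
time_s: 23.65
tool_pos: [0.5432, -0.1933, 0.0835]
tool_rot: [180.0, 0.1, 112.4]
force: [0.7, -0.7, -2.3]
grip_width: 0.0501
```

```bash
python3 -c "
from h import *
to((.5424,-.1916,.067),112.5);print(env.get_obs()['wrist_torque'])"
```

```text
t 23.65 pos [ 0.5432 -0.1933  0.0835] rot [1.7996e+02 1.1000e-01 1.1242e+02] F [ 0.7 -0.7 -2.3] w 0.0501
shift cm [ 0.19 -0.01  1.65] in goal axes [ 0.18 -0.01  1.65] turn [ 0.04  0.11 -0.08]
[-0.2282921  -0.00400028  0.01865894]
```

>>> {"fn": "servo_tool", "kwargs": {
  "plan": [
    [0, [0.15, 0, 0.2], [0, 0.1, 0]],
    [0, [0, 0, 0.3], [0, 0, 0]],
    [0, [0, 0, 0.2], [0, 0, 0]],
    [0, [0, 0, 0], [0, 0, 0]]
  ]
}}

```text
time_s: 23.98
tool_pos: [0.5431, -0.1946, 0.0771]
tool_rot: [179.9, 0.2, 112.4]
force: [0.5, -1.5, -0.6]
grip_width: 0.0497
```

```bash
python3 -c "
from h import *
to((.5424,-.1916,.067),112.5);print(env.get_obs()['wrist_torque'])"
```

```text
t 23.9833 pos [ 0.5431 -0.1946  0.0771] rot [179.92   0.24 112.37] F [ 0.5 -1.5 -0.6] w 0.0497
shift cm [0.31 0.05 1.01] in goal axes [0.31 0.05 1.01] turn [ 0.08  0.24 -0.13]
[-0.51859763  0.00108659  0.09333559]
```

>>> {"fn": "servo_tool", "kwargs": {
  "plan": [
    [0, [0, 0, 0.3], [0, 0, 0]],
    [0, [0, 0, 0.3], [0, 0, 0]],
    [0, [0, 0, 0], [0, 0, 0]]
  ]
}}

```text
time_s: 24.23
tool_pos: [0.543, -0.1946, 0.0701]
tool_rot: [179.9, 0.2, 112.4]
force: [-0.3, -2.7, -0.7]
grip_width: 0.0494
```

```bash
python3 -c "
from h import *
to((.5424,-.1916,.067),112.5);print(env.get_obs()['wrist_torque'])"
```

```text
t 24.2333 pos [ 0.543  -0.1946  0.0701] rot [179.94   0.25 112.39] F [-0.3 -2.7 -0.7] w 0.0494
shift cm [0.3  0.06 0.31] in goal axes [0.3  0.06 0.31] turn [ 0.06  0.25 -0.11]
[-0.59482429 -0.02317834  0.14072258]
```

>>> {"fn": "servo_tool", "kwargs": {
  "plan": [
    [0, [-0.05, 0, 0.25], [0, 0, 0]],
    [0, [0, 0, 0.25], [0, 0, 0]],
    [0, [0, 0, 0], [0, 0, 0]]
  ]
}}

```text
time_s: 24.48
tool_pos: [0.5434, -0.1947, 0.0677]
tool_rot: [179.9, 0.1, 112.4]
force: [-1.0, -2.4, -3.6]
grip_width: 0.0499
```

>>> {"fn": "servo_tool", "kwargs": {
  "plan": [
    [0, [0, 0, 0.2], [0, 0, 0]],
    [0, [0, 0, 0.25], [0, 0, 0]]
  ]
}}

```text
time_s: 24.65
tool_pos: [0.5437, -0.1949, 0.0671]
tool_rot: [179.8, -0.0, 112.4]
force: [-9.2, 3.0, 28.6]
grip_width: 0.0496
```

>>> {"fn": "servo_tool", "kwargs": {
  "plan": [
    [0, [0, 0, 0], [0, 0, 0]],
    [0.7, [0, 0, 0], [0, 0, 0]],
    [0.7, [0, 0, 0], [0, 0, 0]],
    [0.7, [0, 0, 0], [0, 0, 0]],
    [0.7, [0, 0, 0], [0, 0, 0]],
    [0.7, [0, 0, 0], [0, 0, 0]]
  ]
}}

```text
time_s: 25.15
tool_pos: [0.5444, -0.1918, 0.0666]
tool_rot: [179.7, -0.3, 112.4]
force: [0.5, -0.3, 0.6]
grip_width: 0.0603
```

Released. I'll rise straight up and move clear, back towards the left.

>>> {"fn": "servo_tool", "kwargs": {
  "plan": [
    [0.7, [0, 0, -0.8], [0, 0, 0]],
    [0.7, [0, 0, -1.5], [0, 0, 0]],
    [0.7, [0, 0, -2.5], [0, 0, 0]],
    [0.7, [0, 0, -3.5], [0, 0, 0]],
    [0.7, [0, 0, -3], [0, 0, 0]],
    [0.7, [3, 1, 0], [0, 0, 0]],
    [0.7, [4, 1, 0], [0, 0, 0]],
    [0.7, [4, 1, 0], [0, 0, 0]],
    [0.7, [4, 1, 0], [0, 0, 0]],
    [0.7, [4, 1, 0], [0, 0, 0]],
    [0.7, [4, 1, 0], [0, 0, 0]],
    [0.7, [0, 0, 0], [0, 0, 0]],
    [0.7, [0, 0, 0], [0, 0, 0]]
  ]
}}

```text
time_s: 26.23
tool_pos: [0.5122, 0.0493, 0.1925]
tool_rot: [179.4, -0.2, 111.9]
force: [-0.9, -1.8, -0.1]
grip_width: 0.0607
```

Run:
```python
from h import *
to((.55,.05,.18),112)
S=cam('side');T=cam('top')
x=np.zeros((600,800,3),np.uint8)
x[:480,:400]=cv2.convertScaleAbs(cv2.resize(T['image'][135:231,275:355],(400,480),interpolation=cv2.INTER_CUBIC),alpha=1.4)
x[:232,400:]=cv2.convertScaleAbs(cv2.resize(S['image'][122:180,220:320],(400,232),interpolation=cv2.INTER_CUBIC),alpha=1.4)
x[240:540,400:]=cv2.resize(S['image'],(400,300),interpolation=cv2.INTER_AREA)
cv2.imwrite('pics/g8.png',x)
```

```text
t 26.2333 pos [0.5122 0.0493 0.1925] rot [ 1.7935e+02 -1.7000e-01  1.1186e+02] F [-0.9 -1.8 -0.1] w 0.0607
shift cm [-1.35  3.52  1.29] in goal axes [-1.35  3.53  1.25] turn [ 0.65 -0.17 -0.14]
```

View pics/g8.png

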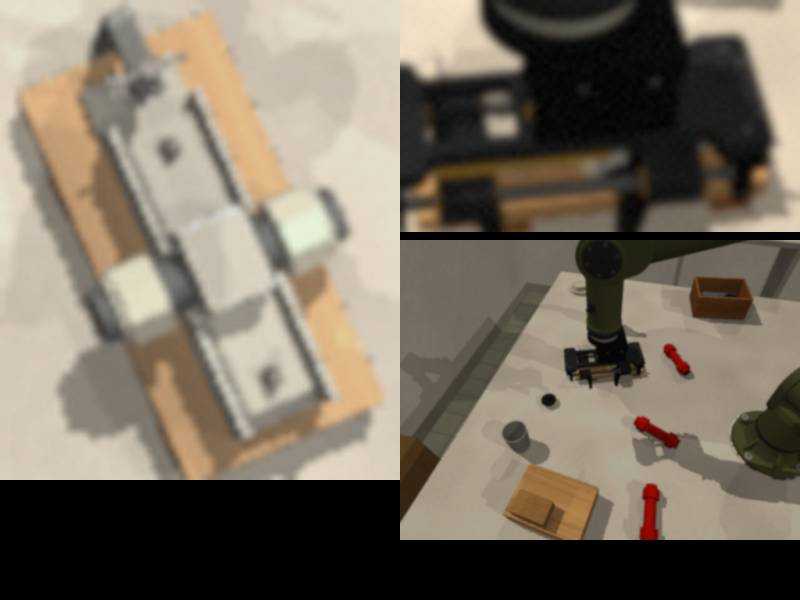

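The top view shows the strap between the cheeks and across the coupling, with a stud showing in both holes at (168,150) and (272,375). The cup and stopper stand where they were. I'll hand in.

```bash
python3 -c "
from h import *
o=env.get_obs();print(o['time_s'],o['force'],abs(o['joint_velocities']).max());print(env.sign_off())"
```

```text
26.3333 [-0.08975817 -0.1637601   0.68339174] 2.036426080414369
the job is handed in; nothing more can be done
None
```

The job is done and handed in at 26.3 s. The coupling lies in both notches. I drew the strap out by its ear, laid it flat on the shelf, took it again by its raised middle, lowered it over both studs and let go.

**Last checks:**
- **Seating:** The strap met firm contact (about 29 N) at tool height 0.0671 m, against 0.067 m expected for fully home. The tool was level to about 0.2°.
- **Final top view:** The strap sits between the cheeks, across the coupling, with a stud in each hole.
- **Other objects:** The cup and stopper stand where they were. I kept well clear of the sprayer, but it is not in the last pictures.

**Not confirmed or in disagreement:**
- **Ears in the side view:** In the last side view the gripper hid the bracket. That both ears are home rests on the contact height, the levelness and the top view.
- **Bracket position:** My first estimate of the bracket was about 2.5 mm and 0.8° out, by later brightness profiles, and I corrected it before lowering. The two cameras also disagreed by about 3 mm on the strap, so I used the average.
- **Sideways drift:** The tool drifted about 3 mm sideways as the strap went down over the studs, with side forces under 3 N.

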